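# Reset a tripped decorating wheel with the ball stylus

### The job

The decorating wheel has tripped out: turn its speed knob back to the red zero mark; draw the orange ball stylus, whose steel nose sticks out, from the pen rack, lay it across both bars of the blue tool rest, let go, and take it again by its handle. With the knob at zero, press the red reset button, deep in its yellow guard, fully home with the stylus tip. Then lay the stylus gently back across both bars of the rest and let go, leaving everything else as it is.

Things in the scene. Friction and masses are not known exactly. Their poses are not given: they have to be found in the camera images.
- stylus_mid (a point): Centre of the ball stylus's handle. Loose, about 60 g, 150 mm long; x axis along the tool to the tip, z up. Eight-sided orange handle, 14 mm across flats (does not roll), reaches 55 mm to each side of this point; ahead of it the nose, then a thin tip 5 mm thick with a 6 mm ball, its end 95 mm ahead. Starts level in an outer hole of the rack's upper row, 37 mm above the bench.
- stylus_nose (a point): Middle of the round steel nose of the stylus, 9 mm thick, 26 mm long, on the tool's axis 68 mm ahead of stylus_mid; same axes. At the start the handle is wholly inside the rack, its front end flush with the mouth; only this nose and the tip, 40 mm together, stick out.
- rack: Plywood pen rack with a clear top, fixed to the bench: 120 mm deep (x), 108 wide (y), 56 high; origin at the centre of its underside, mouth on its own -x side, 60 mm from the origin. 4 x 2 holes 22 mm square, columns at y = -39, -13, 13, 39 mm, upper floor 30 mm above the bench. The other pens do not stick out. Draw the stylus at least 115 mm along the rack's -x to clear it; it lies loose.
- tool_rest: Blue glazed rest, fixed; origin at the centre of its underside. Base 100 (x) x 136 (y) x 8 mm; two bars 10 mm thick along y at x = -35 and +35 mm, tops 28 mm above the bench, their ends turned up 11 mm beyond y = +-56 mm. The tool lies across both bars along the rest's x, tip either way, handle centre over the origin and 35 mm above the bench. Fingers fit between the bars.
- speed_knob_grip (a point): On the upright axis of the black speed knob on the wheel's deck, at the height to grip its bar: 130 mm above the bench, 9 mm below the bar's top, 23 mm above the round 48 mm skirt (the deck is 95 mm above the bench). The bar, 14 mm thick and 46 mm long, lies along this point's x axis; its white line is towards -x.
- speed_knob (a joint): Angle of the speed knob in rad: 0 when its white line points at the long red zero mark (on the robot's side of the dial), the bar then parallel to reset_mouth's x axis; grows clockwise seen from above; travel -2.4 to 2.4 (reverse to forward), no stop at zero. Light friction (0.03 N m) holds it where it is left. Starts 0.7 to 1.4 from zero, clockwise.
- reset_mouth (a point): Centre of the mouth of the reset button's yellow guard, low on the wheel housing's front, 52 mm above the bench; its x axis points level into the hole, square to that front. The guard is a 34 mm square block standing 24 mm out of the front; hole 14 mm across with a 3 mm bevel. The red button's 12 mm face lies 18 mm inside the mouth and goes in 4 mm more.
- reset_button (a joint): Travel of the red reset button in m: 0 out, 0.004 fully home. Its spring needs 1.5 N to start and 5 N to bring it home; it springs back when let go.
- vase_mid (a point): Middle (62 mm up) of the unglazed vase that stands loose on the wheel head, 112 mm across and 124 mm tall, its foot 119 mm above the bench. Fragile: leave alone.
- marker_mid (a point): Middle of a black marker 16 mm thick, 108 mm long, lying loose in the other outer hole of the rack's upper row, not sticking out. Leave alone.
- tape_mid (a point): Middle of a loose roll of masking tape lying flat, 88 mm across, 24 mm high. Leave alone.
- jar_a_mid (a point): Middle of a closed colour jar with a blue label, 54 mm across, 62 mm tall, loose. Leave alone.
- jar_b_mid (a point): Middle of a closed colour jar with a brown label, 54 mm across, 62 mm tall, loose. Leave alone.
- brush_jar_mid (a point): Middle (50 mm up) of a white pot 80 mm across, 100 mm tall, with brushes standing to about 200 mm, loose. Leave alone.
Mind the look-alikes: they are no part of the job. Leave any green look-alike of the tool_rest alone.

How it is judged:
By the outcome, as a careful person would: the job done as asked, in the order asked, and still so for the second after the job is handed in, with the robot touching nothing.
It also fails if it takes over 72 s, if anything falls off the work surface, if the arm or the gripper's body presses on something with over 40 N, if the wrist force passes 120 N, or if a joint passes its speed limit or range.

### The arm

A 6-joint arm with a two-finger parallel gripper is mounted at the origin on the work surface. World frame = base frame: x ahead of the robot, y to its left, z up, the work surface at z = 0. Lengths are in mm, angles in degrees, forces in N, time in s.
With the tool pointing down it reaches from about 300 to 850 mm from the base axis. Payload 4.2 kg.
Tool frame: the origin (TCP) lies midway between the tips of the shut fingers; the grasp point (between the pads) lies 19 mm behind it; z points along the fingers, y is the direction in which the jaws open and shut (so a half turn about z gives the same grasp; the last joint's range is limited). The gripper opens to 91 mm and grips with 3 to 60 N. Pads are 32 mm wide; open, the fingers measure 118 mm over their backs; the gripper's body (76 mm by 178 mm) begins 60 mm behind the grasp point.
Start: joints at [-75.63, 18.312, 89.639, -0, 72.044, -1.146], TCP at [153.816, -554.061, 213.976] pointing down, gripper open.
Joint ranges: [-177.97, 177.97], [-48.28, 115.42], [12.27, 149.76], [-77.06, 257.06], [2.81, 150.46], [-146.56, 146.56]. Speed limits (degrees/s): [147.25, 147.25, 180, 180, 180, 180].

### API

Orientations are given as [roll, pitch, yaw] about the fixed x, y, z axes, in that order (R = Rz(yaw) Ry(pitch) Rx(roll)).
In Python, from workcell import env gives the robot as it stands.
- The arm moves only by the shell command python3 -m jog 'ROWS' [FORCE]. ROWS is JSON, a list of rows, each an object of numbers: "dx", "dy", "dz": the shift along the world's x, y, z in m; "wx", "wy", "wz": the turn, a rotation vector about the world's x, y, z in rad; "grip": the gripper's target within -1 to 1 (shut at 1, half-way at 0, fully open at -1). In form: [{"dx": .., "dy": .., "dz": .., "wx": .., "wy": .., "wz": .., "grip": ..}, ...]. A call has 1 to 10 rows; each row shifts and turns the commanded pose from where the row before left it; what a row does not reach is not made up. A row lasts 1/10 s, in which the tool goes at most 50 mm and 8.59 degrees, less where a joint would pass 70% of its speed; a pose out of reach is approached as far as the arm can. A call with a gripper value outside its range is refused whole. The fingers move at their own pace and stop on an object; FORCE is the grip in N (left out, the last holds). Time passes only in rows, so rows that do not move let the fingers close. It gives the time, the measured TCP pose, the force and the opening at its end, in the units of the state.
- env.state(): the state, without advancing time (a new reading comes with each control period).
- env.grab_frame(name): name is "scene" or "side" or "wrist"; returns the picture (480x640x3 uint8, red, green, blue); there is no depth.
- env.get_calibration(name): a dict with "fx", "fy", "cx", "cy" (pixels), "k1" (the pictures are not rectified: a ray, as slopes to the right and down, at radius r is drawn at 1 + k1 r^2 times it, then the intrinsics apply), "R" (3x3) and "t" (3): a world point X has camera coordinates R X + t. Camera axes: x right, y down, z forward; pixel columns grow to the right and rows downward; lengths in mm; the calibration is good to about 2 mm. A picture is of the moment at which its call begins: read the wrist's pose just before it. get_calibration takes no time and is no camera call; for the wrist camera it gives the pose at the moment of the call.
- env.job_done(): hands the job in, once; it reports no verdict.
The state is a dict: "time_s": time; "qpos": joint angles; "qvel": joint speeds; "effort": joint torques, N m; "ee_pos": TCP position; "ee_rot": TCP orientation; "force": force on the tool from outside, world axes, zero at the start; "torque": the same for the moment, N m; "gripper_width": finger opening in mm.
Only numpy, scipy, OpenCV 4.12 (cv2) and the standard library are available. Lean on these libraries where they do the work, as an engineer would, in place of code of your own. Each camera call takes 0.05 s, during which the arm holds its last target. There are 200 camera calls.

## Working session

There is one attempt and no reset: what is moved stays moved. The work goes in short steps, Python scripts to look and compute and a shell command to move; the robot and the scene stay as the last step left them, time stands still between calls to the robot, and variables do not carry over. Pictures are saved under pics/ and viewed, about 8 in all and at most 12, crops included, and the job is handed in when it is done.

```bash
ls; mkdir -p pics
cat > h.py <<'E'
import numpy as np, cv2
from workcell import env
def snap(n,f):
    c=env.get_calibration(n); im=env.grab_frame(n); cv2.imwrite('pics/'+f+'.png',im[:,:,::-1]); np.save('pics/'+f+'.npy',dict(c),allow_pickle=True); return im,c
def load(f):
    return cv2.imread('pics/'+f+'.png'), np.load('pics/'+f+'.npy',allow_pickle=True).item()
def ray(c,u,v):
    K=np.array([[c['fx'],0,c['cx']],[0,c['fy'],c['cy']],[0,0,1.]])
    p=cv2.undistortPoints(np.array([[[u,v]]],float),K,np.array([c['k1'],0,0,0,0.])).ravel()
    # k1 model
    R=np.array(c['R']);t=np.array(c['t'])
    return -R.T@t, R.T@np.array([p[0],p[1],1])
def onz(c,u,v,z):
    o,d=ray(c,u,v); return o+d*(z-o[2])/d[2]
def proj(c,X):
    q=np.array(c['R'])@np.array(X)+np.array(c['t']); a=q[:2]/q[2]; a=a*(1+c['k1']*(a@a)); return np.array([c['fx']*a[0]+c['cx'],c['fy']*a[1]+c['cy']])
E
python3 - <<'E'
from h import *
a,c=snap('scene','s0'); b,d=snap('side','d0'); w,e=snap('wrist','w0')
for x in(c,d): print({k:np.round(v,3).tolist() for k,v in x.items()})
print(env.state())
E
```

```text
pics
{'fx': 570.704, 'fy': 570.704, 'cx': 317.44, 'cy': 240.619, 'k1': -0.096, 'R': [[-0.336, 0.942, -0.007], [0.7, 0.245, -0.67], [-0.63, -0.23, -0.742]], 't': [130.52, -247.515, 1833.988]}
{'fx': 445.72, 'fy': 445.72, 'cx': 317.446, 'cy': 242.115, 'k1': -0.021, 'R': [[-0.908, -0.42, 0.016], [-0.24, 0.486, -0.84], [0.344, -0.767, -0.542]], 't': [430.04, 209.527, 972.792]}
{'time_s': 0.15, 'qpos': array([-7.56308404e+01,  1.83426726e+01,  8.96892592e+01, -1.50405660e-03,
        7.20434761e+01, -1.14434318e+00]), 'qvel': array([-0.02593938, -0.15479585, -0.11378558, -0.09146097,  0.00631412,
       -0.06983454]), 'effort': array([ 2.08621554e-03, -4.12773335e+01, -2.32155704e+01,  7.28058326e-02,
        4.33267700e-02, -1.01253322e-04]), 'ee_pos': array([ 153.70876819, -553.69099507,  213.32636477]), 'ee_rot': array([-1.79924579e+02, -7.60892742e-05,  1.55139673e+01]), 'force': array([-0.20200102, -0.17030685,  0.6214962 ]), 'torque': array([-0.01553899,  0.01035221,  0.06657874]), 'gripper_width': 91.31231851429098}
```

View pics/s0.png

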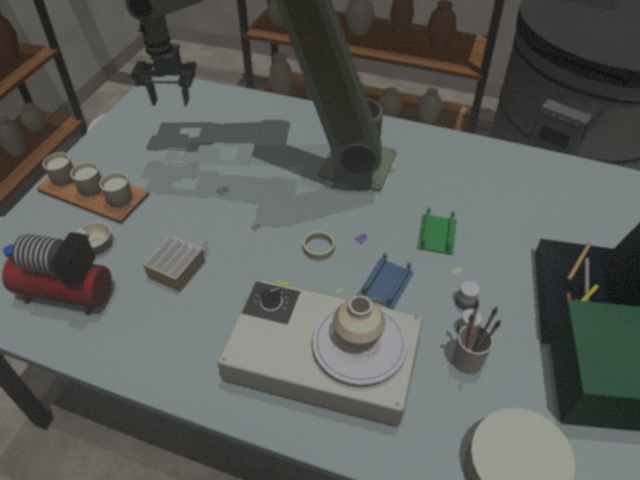

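View pics/d0.png

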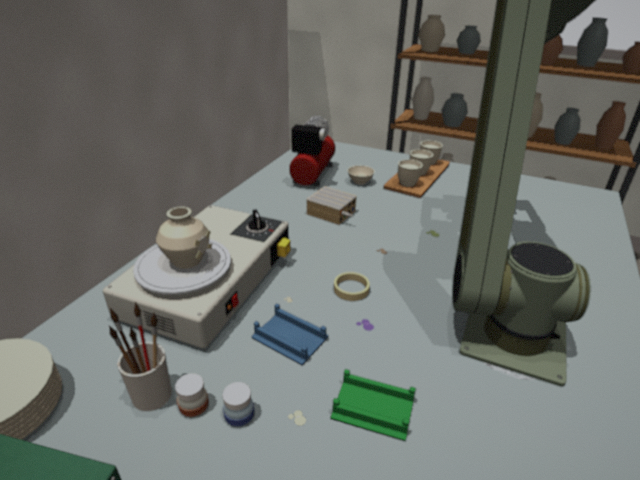

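The scene view shows the rack near (175,261), the blue rest near (386,280), the knob near (270,297), and the green look-alike at (438,231). The side view shows the yellow guard at (284,248). I'll enlarge the crops and get rough positions.

Run:
```python
from h import *
s,c=load('s0'); d,e=load('d0')
def cr(im,x,y,w,h): return cv2.resize(im[y:y+h,x:x+w],(400,300),interpolation=cv2.INTER_CUBIC)
top=np.hstack([cr(s,135,225,80,60),cr(s,232,275,80,60)])
bot=np.hstack([cr(d,300,180,64,48),cr(d,220,200,80,60)])
cv2.imwrite('pics/c1.png',np.clip(np.vstack([top,bot])*1.5,0,255).astype(np.uint8))
P=lambda c,u,v,z:print((u,v),np.round(onz(c,u,v,z),0))
print('rack');P(c,175,258,56);P(e,330,203,56)
print('knob');P(c,270,292,139);P(e,256,218,139)
print('rest');P(c,386,280,10);P(e,290,333,10)
print('guard');P(e,284,248,52)
print('green');P(e,374,403,10)
print('vase');P(c,360,325,181)
print('tape');P(c,319,244,12)
print('jars');P(c,468,292,31);P(c,472,320,31)
for s_,c_,n in((s,c,'scene'),(d,e,'side')):
    h=cv2.cvtColor(s_,cv2.COLOR_BGR2HSV); m=cv2.inRange(h,(95,90,40),(120,255,255)); 
    n_,l,st,ce=cv2.connectedComponentsWithStats(m); print(n,[(st[i].tolist(),ce[i].round(1).tolist()) for i in range(1,n_) if st[i,4]>150])
    m=cv2.inRange(h,(22,150,60),(32,255,255)); n_,l,st,ce=cv2.connectedComponentsWithStats(m); print('Y',[(st[i].tolist(),ce[i].round(1).tolist()) for i in range(1,n_) if st[i,4]>30])
```

```text
rack
(175, 258) [ 587. -328.   56.]
(330, 203) [ 571. -299.   56.]
knob
(270, 292) [662. -18. 139.]
(256, 218) [645.   3. 139.]
rest
(386, 280) [438. 210.  10.]
(290, 333) [443. 208.  10.]
guard
(284, 248) [581. -23.  52.]
green
(374, 403) [221. 301.  10.]
vase
(360, 325) [708. 211. 181.]
tape
(319, 244) [378.   1.  12.]
jars
(468, 292) [423. 421.  31.]
(472, 320) [506. 446.  31.]
scene []
Y [([581, 285, 17, 15, 63], [589.5, 292.4])]
side [([253, 305, 74, 59, 2242], [290.2, 335.8])]
Y [([277, 237, 13, 19, 180], [282.9, 246.3])]
```

View pics/c1.png

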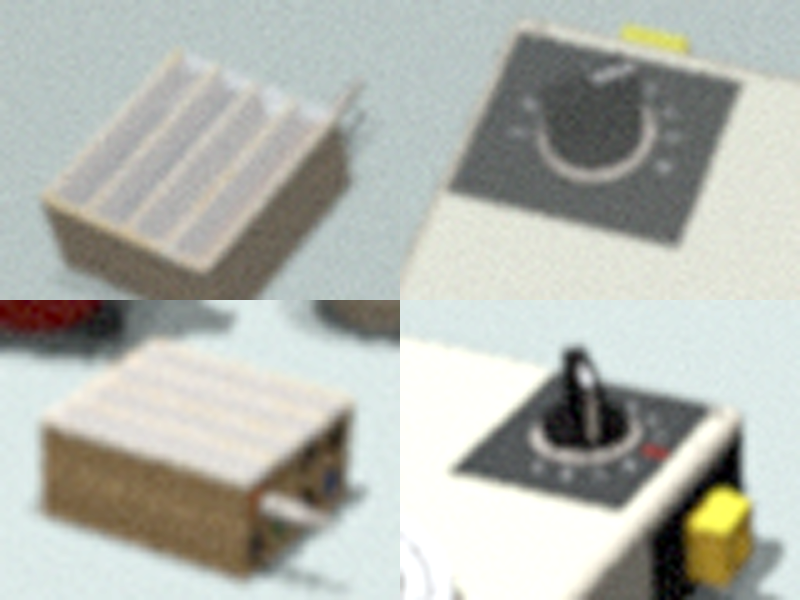

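Mouth faces the robot, and the stylus is in the +y outer hole. In the enlarged crops the white line points off to the side of the red mark. Next come the yaw angles and the wrist camera mounting.

Run:
```python
from h import *
s,c=load('s0'); d,e=load('d0'); w,wc=load('w0')
f=lambda x,y:(135+x/5,225+y/5)
k=[onz(c,*f(*p),56) for p in((180,50),(348,130),(205,270),(45,200))]
print('rack scene',np.round(k,0)[:,:2].tolist(), np.linalg.norm(k[1]-k[0]),np.linalg.norm(k[2]-k[1]))
f=lambda x,y:(300+x*.16,180+y*.16)
k2=[onz(e,*f(*p),56) for p in((352,100),(250,188),(45,122),(160,40))]
print('rack side',np.round(k2,0)[:,:2].tolist())
for k in(k,k2):
  k=np.array(k); v=k[2]-k[1]+k[3]-k[0]; u=k[1]-k[0]+k[2]-k[3];print(k.mean(0).round(1),np.degrees(np.arctan2(v[1],v[0])),np.degrees(np.arctan2(-u[0],u[1])))
# housing edge from dark panel corners z=95
g=lambda x,y:(232+x/5,275+y/5)
q=[onz(c,*g(*p),95) for p in((118,33),(340,82),(280,245),(50,190))]
g2=lambda x,y:(220+x/5,200+y/5)
q2=[onz(e,*g2(*p),95) for p in((150,70),(315,108),(225,208),(52,172))]
print('panel',np.round(q,0)[:,:2].tolist(),np.round(q2,0)[:,:2].tolist())
print('skirt',onz(c,*g(197,130),103),onz(e,*g2(185,135),103),'red',onz(e,*g2(255,152),95))
# bar top ends side
print('bar',[onz(e,*g2(*p),139).round(0) for p in((172,48),(188,98))])
print('white line',[onz(c,*g(*p),139).round(0) for p in((195,78),(232,65))])
h=cv2.cvtColor(d,cv2.COLOR_BGR2HSV); m=cv2.inRange(h,(95,90,40),(120,255,255));m[:,:240]=0
cn=max(cv2.findContours(m,0,2)[0],key=cv2.contourArea); r=cv2.boxPoints(cv2.minAreaRect(cn)); print('rest box',r.tolist())
pts=cn[:,0]; 
for nm,i in(('L',pts[:,0].argmin()),('R',pts[:,0].argmax()),('T',pts[:,1].argmin()),('B',pts[:,1].argmax())): print(nm,pts[i],onz(e,*pts[i].astype(float),20).round(0))
st=env.state()
from scipy.spatial.transform import Rotation as Ro
RT=Ro.from_euler('xyz',st['ee_rot'],degrees=True).as_matrix()
Rw=np.array(wc['R']); cam=-Rw.T@np.array(wc['t'])
print('cam in tool',RT.T@(cam-st['ee_pos']),'\n',(RT.T@Rw.T).round(3),wc['fx'],wc['k1'])
```

```text
rack scene [[518.0, -379.0], [539.0, -265.0], [649.0, -291.0], [636.0, -394.0]] 116.57434195076196 112.85478512031385
rack side [[515.0, -380.0], [526.0, -271.0], [643.0, -289.0], [630.0, -400.0]]
[ 585.5 -332.3   56. ] -10.077639035073151 -8.903181912693304
[ 578.7 -335.2   56. ] -9.097905588182902 -6.291309995805555
panel [[615.0, -79.0], [607.0, 34.0], [704.0, 41.0], [711.0, -72.0]] [[714.0, -73.0], [613.0, -77.0], [606.0, 30.0], [701.0, 39.0]]
skirt [661.43893533 -17.17253574 103.        ] [652.71533368 -10.99361641 103.        ] red [618.82367881 -23.61060314  95.        ]
bar [array([671., -33., 139.]), array([637.,   8., 139.])]
white line [array([658., -17., 139.]), array([645.,  -4., 139.])]
rest box [[248.38534545898438, 335.2843933105469], [268.8394470214844, 297.2981262207031], [329.7247619628906, 330.0825500488281], [309.2706604003906, 368.0688171386719]]
L [253 335] [506. 256.  20.]
R [326 337] [364. 195.  20.]
T [276 305] [509. 151.  20.]
B [300 363] [382. 282.  20.]
cam in tool [  71.64805066   -0.51272964 -170.7432811 ] 
 [[ 0.    -0.966 -0.259]
 [ 1.     0.     0.   ]
 [-0.    -0.259  0.966]] 343.16742552424245 0.012512320130427045
```

Estimates so far:

| Item | Position (x, y) | Yaw |
|---|---|---|
| Rack | (582, -333) | about -9° |
| Housing | – | about 4° |
| Knob | (657, -14) | white line about 54° clockwise of the mark |
| Rest | (441, 209) | x axis near 76° |

Next I'll take a close wrist view of the rack and knob.

```bash
python3 -m jog '[{"dx":0.032,"dy":0.038,"dz":0.004,"wz":-0.027,"grip":-1},{"dx":0.032,"dy":0.038,"dz":0.004,"wz":-0.027,"grip":-1},{"dx":0.032,"dy":0.038,"dz":0.004,"wz":-0.027,"grip":-1},{"dx":0.032,"dy":0.038,"dz":0.004,"wz":-0.027,"grip":-1},{"dx":0.032,"dy":0.038,"dz":0.004,"wz":-0.027,"grip":-1},{"dx":0.032,"dy":0.038,"dz":0.004,"wz":-0.027,"grip":-1},{"dx":0.032,"dy":0.038,"dz":0.004,"wz":-0.027,"grip":-1},{"dx":0.032,"dy":0.038,"dz":0.004,"wz":-0.027,"grip":-1},{"dx":0.032,"dy":0.038,"dz":0.004,"wz":-0.027,"grip":-1},{"dx":0.03,"dy":0.03,"dz":0.0,"wz":-0.027,"grip":0}]'
python3 -m jog '[{"grip":0.2},{"grip":0.2},{"grip":0.2}]'
python3 - <<'E'
from h import *
w,c=snap('wrist','w1'); print(env.state()['ee_pos'],env.state()['ee_rot'])
cv2.imwrite('pics/w1b.png',np.clip(cv2.resize(w[:,:,::-1],(800,600),interpolation=cv2.INTER_CUBIC)*1.4,0,255))
E
```

```text
[ 153.75957861 -553.75015233  213.43732935] [-1.79938146e+02 -1.36957937e-03  1.55187248e+01]invalid input
invalid input
[ WARN:0@3.490] global loadsave.cpp:1063 imwrite_ Unsupported depth image for selected encoder is fallbacked to CV_8U.
```

View pics/w1b.png

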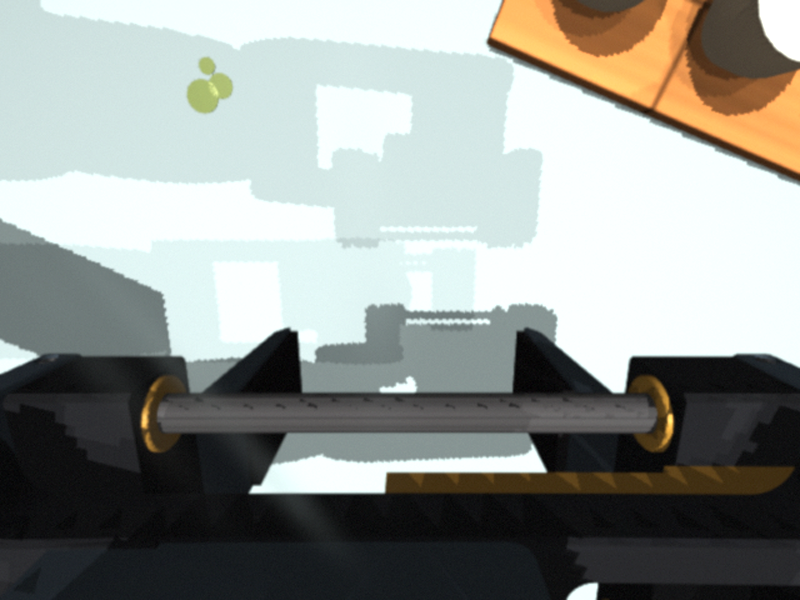

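The view shows only empty bench (the arm didn't move), with the gripper filling the picture below row 330. The jog was refused, so every key is probably required.

```bash
python3 -m jog '[{"dx":0.030,"dy":0.038,"dz":0.004,"wx":0,"wy":0,"wz":-0.027,"grip":-1},{"dx":0.030,"dy":0.038,"dz":0.004,"wx":0,"wy":0,"wz":-0.027,"grip":-1},{"dx":0.030,"dy":0.038,"dz":0.004,"wx":0,"wy":0,"wz":-0.027,"grip":-1},{"dx":0.030,"dy":0.038,"dz":0.004,"wx":0,"wy":0,"wz":-0.027,"grip":-1},{"dx":0.030,"dy":0.038,"dz":0.004,"wx":0,"wy":0,"wz":-0.027,"grip":-1},{"dx":0.030,"dy":0.038,"dz":0.004,"wx":0,"wy":0,"wz":-0.027,"grip":0},{"dx":0.030,"dy":0.038,"dz":0.004,"wx":0,"wy":0,"wz":-0.027,"grip":0},{"dx":0.030,"dy":0.038,"dz":0.004,"wx":0,"wy":0,"wz":-0.027,"grip":0},{"dx":0.03,"dy":0.038,"dz":0.004,"wx":0,"wy":0,"wz":-0.027,"grip":0},{"dx":0,"dy":0,"dz":0,"wx":0,"wy":0,"wz":-0.027,"grip":0}]'
```

```text
time_s: 1.2
ee_pos: [426.8, -208.0, 250.4]
ee_rot: [-179.9, -0.1, 0.4]
force: [-1.6, -1.0, -0.1]
gripper_width: 54.2
```

Run:
```python
from h import *
w,c=snap('wrist','w2')
cv2.imwrite('pics/w2b.png',np.clip(cv2.resize(w[:,:,::-1],(800,600),interpolation=cv2.INTER_CUBIC),0,255))
```

```text
(no output)
```

View pics/w2b.png

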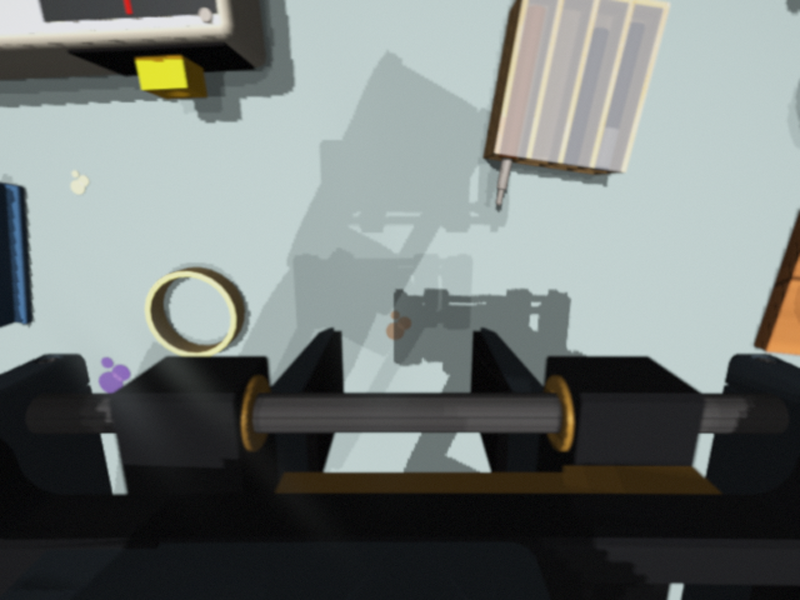

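The wrist view shows the stylus nose from about (507,160) to (499,207), the rack's mouth edge at y≈160–172, the yellow guard's top at (137–188, 57–91), the red mark at (128,5), and the tape at (196,311).

Run:
```python
from h import *
w,c=load('w2')
P=lambda u,v,z:onz(c,u*.8,v*.8,z).round(1)
print('guard',[P(*p,69).tolist() for p in((137,57),(183,57),(188,88),(143,91))])
print('rackTop',[P(*p,56).tolist() for p in((494,155),(626,172),(669,5),(520,0))])
print('stylus',P(507,160,37),P(499,207,37))
h=cv2.cvtColor(w,cv2.COLOR_BGR2HSV)
m=cv2.inRange(h,(22,180,150),(32,255,255)); m[100:]=0; cn=max(cv2.findContours(m,0,2)[0],key=cv2.contourArea)
ap=cv2.approxPolyDP(cn,3,True)[:,0]; print('guardpoly',[(p.tolist(),onz(c,*p.astype(float),69).round(1)[:2].tolist()) for p in ap])
# stylus crop : darker/low-sat profile per row
g=cv2.GaussianBlur(w,(3,3),0)
for r in range(128,170,3): 
    print(r, ' '.join('%d'%x for x in g[r,388:418].mean(1)))
```

```text
guard [[590.6, -9.3, 69.0], [591.1, -42.7, 69.0], [570.5, -43.7, 69.0], [568.0, -10.0, 69.0]]
rackTop [[526.3, -277.4, 56.0], [513.7, -385.0, 56.0], [630.9, -399.6, 56.0], [634.0, -289.8, 56.0]]
stylus [ 523.8 -292.3   37. ] [ 484.9 -288.    37. ]
guardpoly [([145, 47], [589.9, -41.3]), ([110, 47], [589.5, -9.4]), ([113, 69], [571.2, -9.3]), ([149, 69], [571.7, -42.5])]
128 112 88 70 63 61 60 60 60 59 59 58 58 63 77 98 119 135 145 145 131 105 75 52 44 46 51 54 56 56 58
131 165 159 143 117 88 69 64 63 63 63 63 67 81 108 137 160 175 181 175 155 127 102 90 86 85 84 85 85 84 84
134 174 174 172 165 149 128 107 92 81 71 68 75 95 121 148 169 180 178 163 138 114 102 100 100 100 101 101 101 100 99
137 174 172 170 166 160 156 154 152 146 139 130 121 126 142 160 174 178 168 148 134 140 153 161 161 154 138 124 118 116 115
140 174 170 163 158 156 156 155 155 154 150 141 136 143 159 173 178 172 157 142 146 169 192 201 203 202 198 193 190 189 189
143 171 167 161 157 156 155 155 154 152 145 136 139 153 169 176 174 162 147 146 164 187 199 202 203 203 203 203 203 203 203
146 171 166 160 156 155 154 15
[... 257 characters left out ...]
 134 120 128 143 143 127 108 106 128 162 186 198 202 203 203 203 203 203 203 203 203
155 169 163 158 156 156 160 166 168 156 136 133 149 159 147 129 127 143 160 176 190 199 202 203 203 203 203 203 203 203 203
158 169 163 158 157 160 164 169 168 158 146 148 158 156 144 141 152 166 174 180 190 198 202 203 203 203 203 203 203 203 203
161 166 161 158 160 166 171 171 162 146 139 147 154 149 147 157 169 174 176 180 190 199 202 203 204 203 203 203 203 204 204
164 165 161 160 163 168 172 172 163 139 110 96 97 108 131 157 171 174 177 183 193 200 203 203 204 203 203 203 203 203 203
167 174 173 173 173 174 174 172 164 142 116 98 99 117 143 164 173 175 178 185 194 201 203 203 203 203 204 203 203 203 204
```

```bash
python3 -m jog '[{"dx":0.020,"dy":0.036,"dz":0,"wx":0,"wy":0,"wz":0,"grip":0},{"dx":0.020,"dy":0.036,"dz":0,"wx":0,"wy":0,"wz":0,"grip":0},{"dx":0.020,"dy":0.036,"dz":0,"wx":0,"wy":0,"wz":0,"grip":0},{"dx":0.020,"dy":0.036,"dz":0,"wx":0,"wy":0,"wz":0,"grip":0},{"dx":0.020,"dy":0.036,"dz":0,"wx":0,"wy":0,"wz":0,"grip":0},{"dx":0,"dy":0,"dz":0,"wx":0,"wy":0,"wz":0,"grip":0},{"dx":0,"dy":0,"dz":0,"wx":0,"wy":0,"wz":0,"grip":0}]'
python3 - <<'E'
from h import *
w,c=snap('wrist','w3')
cv2.imwrite('pics/w3b.png',cv2.resize(w[0:330,:,::-1],(800,412),interpolation=cv2.INTER_CUBIC))
E
```

```text
time_s: 1.95
ee_pos: [523.4, -32.9, 249.4]
ee_rot: [179.9, 0.1, 0.1]
force: [-0.1, 0.1, -0.0]
gripper_width: 45.8
```

View pics/w3b.png

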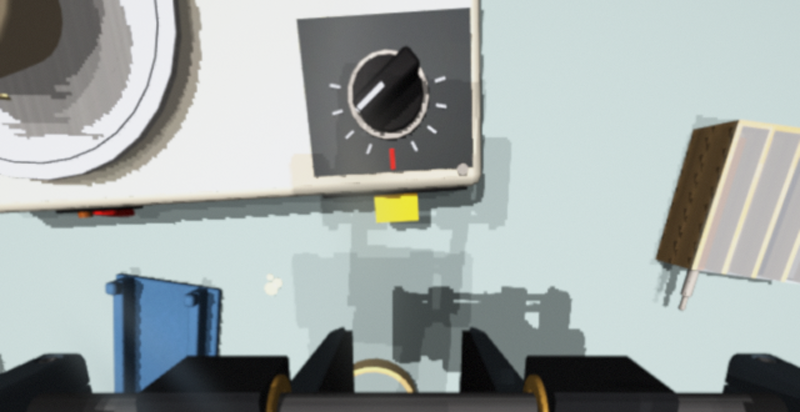

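The view shows the knob's skirt centred near (389,95), its white line (360,108)–(382,83), the red mark (391,148)–(393,170), the guard's top (376–418, 194–222), and the blue rest at lower left.

Run:
```python
from h import *
w,c=load('w3'); h=cv2.cvtColor(w,cv2.COLOR_BGR2HSV)
s=.8
P=lambda u,v,z:onz(c,u*s,v*s,z)
an=lambda a,b:np.degrees(np.arctan2(b[1]-a[1],b[0]-a[0]))
# skirt ring: red mark
m=cv2.inRange(h,(0,150,80),(8,255,255))|cv2.inRange(h,(172,150,80),(180,255,255)); m[150:]=0; m[:,:250]=0
ys,xs=np.nonzero(m); print('red',len(xs),onz(c,xs.mean(),ys.mean(),95).round(1)); a=onz(c,xs[ys<=ys.min()+2].mean(),ys.min(),95);b=onz(c,xs[ys>=ys.max()-2].mean(),ys.max(),95); print('red dir',an(b,a),a.round(1),b.round(1))
# skirt outer extents at z 107
for z in(103,107): print('skirt',z,((P(349,92,z)+P(430,97,z))/2).round(1),((P(388,52,z)+P(390,138,z))/2).round(1))
# white line
m=((h[...,1]<40)&(h[...,2]>170)).astype(np.uint8); roi=np.zeros_like(m); roi[62:92,284:310]=1; n,l,st,ce=cv2.connectedComponentsWithStats(m*roi)
i=1+st[1:,4].argmax(); ys,xs=np.nonzero(l==i); print('white',st[i]); q=np.array([onz(c,x,y,139) for x,y in zip(xs,ys)])[:,:2]
mu=q.mean(0); v=np.linalg.svd(q-mu)[2][0]; t=(q-mu)@v; print('white c',mu.round(1),'dir',np.degrees(np.arctan2(v[1],v[0])),(mu+v*t.min()).round(1),(mu+v*t.max()).round(1))
print('bar far end',P(412,50,139).round(1))
# panel edges, deck front edge, guard
print('panel',an(P(314,176,95),P(298,21,95)),an(P(474,150,95),P(470,12,95)),an(P(462,170,95),P(314,177,95))-90)
m=cv2.inRange(h,(22,180,120),(32,255,255)); cn=max(cv2.findContours(m,0,2)[0],key=cv2.contourArea)
ap=cv2.approxPolyDP(cn,3,True)[:,0]; k=cv2.boxPoints(cv2.minAreaRect(cn)); print('guard',[(p.tolist(),onz(c,*p.astype(float),69).round(1)[:2].tolist()) for p in ap])
print('guard2',[onz(c,*p.astype(float),69).round(1)[:2].tolist() for p in k])
print('deckfront',an(P(478,182,93),P(0,210,93))-90)
# rest
print('rest base/posts',[P(*p,39).round(1)[:2].tolist() for p in((114,288),(191,297))], [P(*p,28).round(1)[:2].tolist() for p in((121,275),(222,290))])
```

```text
red 62 [616.3 -22.3  95. ]
red dir 1.6460878018358815 [622.9 -22.1  95. ] [609.3 -22.5  95. ]
skirt 103 [656.6 -21.3 103. ] [655.6 -20.9 103. ]
skirt 107 [655.8 -21.5 107. ] [654.8 -21.1 107. ]
white [284  66  23  26 130]
white c [648.2 -10.1] dir 132.69119005385238 [655.7 -18.2] [639.7  -0.9]
bar far end [673.2 -35.9 139. ]
panel 2.911353294087274 4.315697151857707 2.703621241816336
guard [([312, 159], [587.7, -19.8]), ([315, 175], [572.1, -22.7]), ([333, 175], [572.1, -40.7]), ([332, 156], [590.6, -39.6])]
guard2 [[590.6, -19.8], [590.6, -40.6], [572.1, -40.7], [572.1, -19.6]]
deckfront 3.4705969735840654
rest base/posts [[507.8, 231.6], [499.5, 163.6]] [[517.6, 230.7], [503.5, 139.6]]
```

Knob axis is at about (656,-19.5), white line at 132.7°, housing yaw about 3.3°. I'll turn the tool to 132.7° above the knob.

```bash
python3 -m jog '[{"dx":0.0133,"dy":0.0013,"dz":0,"wx":0,"wy":0,"wz":0.148,"grip":0},{"dx":0.0133,"dy":0.0013,"dz":0,"wx":0,"wy":0,"wz":0.148,"grip":0},{"dx":0.0133,"dy":0.0013,"dz":0,"wx":0,"wy":0,"wz":0.148,"grip":0},{"dx":0.0133,"dy":0.0013,"dz":0,"wx":0,"wy":0,"wz":0.148,"grip":0},{"dx":0.0133,"dy":0.0013,"dz":0,"wx":0,"wy":0,"wz":0.148,"grip":0},{"dx":0.0133,"dy":0.0013,"dz":0,"wx":0,"wy":0,"wz":0.148,"grip":0},{"dx":0.0133,"dy":0.0013,"dz":0,"wx":0,"wy":0,"wz":0.148,"grip":0},{"dx":0.0133,"dy":0.0013,"dz":0,"wx":0,"wy":0,"wz":0.148,"grip":0},{"dx":0.0133,"dy":0.0013,"dz":0,"wx":0,"wy":0,"wz":0.148,"grip":0},{"dx":0.0133,"dy":0.0013,"dz":0,"wx":0,"wy":0,"wz":0.148,"grip":0}]'
python3 -m jog '[{"dx":0,"dy":0,"dz":-0.01,"wx":0,"wy":0,"wz":0.148,"grip":0},{"dx":0,"dy":0,"dz":-0.015,"wx":0,"wy":0,"wz":0.148,"grip":0},{"dx":0,"dy":0,"dz":-0.02,"wx":0,"wy":0,"wz":0.148,"grip":0},{"dx":0,"dy":0,"dz":-0.02,"wx":0,"wy":0,"wz":0.148,"grip":0},{"dx":0,"dy":0,"dz":-0.02,"wx":0,"wy":0,"wz":0.148,"grip":0},{"dx":0,"dy":0,"dz":0,"wx":0,"wy":0,"wz":0.09,"grip":0},{"dx":0,"dy":0,"dz":0,"wx":0,"wy":0,"wz":0,"grip":0},{"dx":0,"dy":0,"dz":0,"wx":0,"wy":0,"wz":0,"grip":0}]'
```

```text
time_s: 3.0
ee_pos: [656.5, -21.8, 250.0]
ee_rot: [-180.0, 0.0, 85.0]
force: [-0.1, 0.2, 0.9]
gripper_width: 45.7
time_s: 3.8
ee_pos: [656.7, -20.8, 165.5]
ee_rot: [180.0, 0.0, 132.2]
force: [-1.0, -0.7, 0.2]
gripper_width: 45.7
```

```bash
python3 -m jog '[{"dx":0,"dy":0.001,"dz":-0.02,"wx":0,"wy":0,"wz":0.008,"grip":0},{"dx":0,"dy":0,"dz":-0.02,"wx":0,"wy":0,"wz":0,"grip":0},{"dx":0,"dy":0,"dz":-0.012,"wx":0,"wy":0,"wz":0,"grip":0},{"dx":0,"dy":0,"dz":0,"wx":0,"wy":0,"wz":0,"grip":0},{"dx":0,"dy":0,"dz":0,"wx":0,"wy":0,"wz":0,"grip":1},{"dx":0,"dy":0,"dz":0,"wx":0,"wy":0,"wz":0,"grip":1},{"dx":0,"dy":0,"dz":0,"wx":0,"wy":0,"wz":0,"grip":1},{"dx":0,"dy":0,"dz":0,"wx":0,"wy":0,"wz":0,"grip":1},{"dx":0,"dy":0,"dz":0,"wx":0,"wy":0,"wz":0,"grip":1}]' 15; python3 -c "
from workcell import env;s=env.state();print(s['force'],s['torque'])"
```

```text
time_s: 4.7
ee_pos: [657.0, -18.2, 113.6]
ee_rot: [180.0, 0.0, 132.9]
force: [-0.0, -0.2, 2.3]
gripper_width: 14.0
[-0.0448002  -0.22150167  2.30195909] [-0.08091464 -0.03480668  0.00355165]
```

```bash
python3 -m jog '[{"dx":0,"dy":0,"dz":0,"wx":0,"wy":0,"wz":0.11,"grip":1},{"dx":0,"dy":0,"dz":0,"wx":0,"wy":0,"wz":0.11,"grip":1},{"dx":0,"dy":0,"dz":0,"wx":0,"wy":0,"wz":0.11,"grip":1},{"dx":0,"dy":0,"dz":0,"wx":0,"wy":0,"wz":0.11,"grip":1},{"dx":0,"dy":0,"dz":0,"wx":0,"wy":0,"wz":0.11,"grip":1},{"dx":0,"dy":0,"dz":0,"wx":0,"wy":0,"wz":0.11,"grip":1},{"dx":0,"dy":0,"dz":0,"wx":0,"wy":0,"wz":0.11,"grip":1},{"dx":0,"dy":0,"dz":0,"wx":0,"wy":0,"wz":0.11,"grip":1},{"dx":0,"dy":0,"dz":0,"wx":0,"wy":0,"wz":0,"grip":1},{"dx":0,"dy":0,"dz":0,"wx":0,"wy":0,"wz":0,"grip":1}]'
python3 - <<'E'
from h import *
s=env.state();print(s['force'],s['torque'],s['ee_rot'],s['ee_pos'])
w,c=snap('wrist','w4'); cv2.imwrite('pics/w4b.png',w[:,:,::-1])
s,c=snap('side','d4')
E
```

```text
time_s: 5.7
ee_pos: [656.4, -19.7, 113.6]
ee_rot: [-179.8, -0.0, -176.8]
force: [-2.6, -4.9, 2.5]
gripper_width: 14.0
[-2.5989065  -4.94971886  2.53871447] [-0.75023258  0.2525259   0.06399296] [-1.79842535e+02 -4.05998248e-02 -1.76754535e+02] [656.38744939 -19.73215185 113.64785188]
```

View pics/w4b.png

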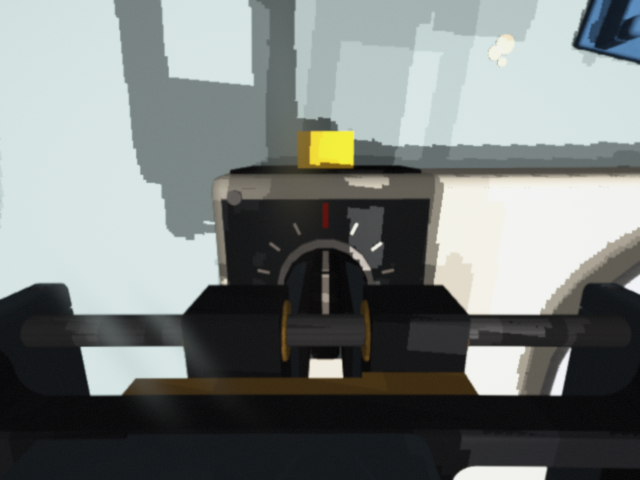

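The white line (col 325, rows 252–315) points straight at the red mark (col 325, rows 203–228). I'll check the residual angle numerically and measure the guard from here.

```bash
python3 - <<'E'
from h import *
w,c=load('w4'); h=cv2.cvtColor(w,cv2.COLOR_BGR2HSV)
an=lambda a,b:np.degrees(np.arctan2(b[1]-a[1],b[0]-a[0]))
m=cv2.inRange(h,(0,120,50),(8,255,255))|cv2.inRange(h,(172,120,50),(180,255,255)); m[240:]=0;m[:190]=0
ys,xs=np.nonzero(m); p=np.polyfit(ys,xs,1); a=onz(c,np.polyval(p,203),203,95);b=onz(c,np.polyval(p,228),228,95); print(len(xs),'red',xs.mean(),ys.mean(),a.round(1),b.round(1),an(a,b), 'axis->red',an((a+b)/2,[656.2,-19.6]))
for y in (255,262,300,310): 
    r=w[y,312:338].mean(1); k=r>r.max()*.75; print(y,312+np.nonzero(k)[0].mean())
print('deck',an(onz(c,213,178,93),onz(c,440,177,93)))
# guard top (bright yellow)
m=cv2.inRange(h,(24,180,200),(32,255,255)); n,l,st,ce=cv2.connectedComponentsWithStats(m); i=1+st[1:,4].argmax(); print(st[i])
x,y,ww,hh,_=st[i]
for z in(69,): print('guard',[onz(c,*q,z).round(1)[:2].tolist() for q in((x,y),(x+ww,y),(x,y+hh),(x+ww,y+hh))])
E
python3 -c "
import cv2;d=cv2.imread('pics/d4.png');s=cv2.imread('pics/w4.png')
h=cv2.cvtColor(d,cv2.COLOR_BGR2HSV);print(d[240:256,280:292,2].tolist()[4])"
```

```text
175 red 325.0057142857143 214.71428571428572 [609.5 -22.5  95. ] [623.7 -21.7  95. ] 3.178052846102184 axis->red 3.6578285610060544
255 325.0
262 325.0
300 325.5
310 325.5
deck 93.53299909667017
[ 310  132   43   33 1340]
guard [[571.4, -33.8], [569.9, -8.2], [590.5, -32.9], [589.0, -6.6]]
[188, 192, 193, 192, 194, 191, 169, 132, 97, 85, 91, 101]
```

Tool yaw 183.25° against housing about 183.4°, so the knob is at zero. Mouth is near (571,-25,52). Release, lift and go to the stylus nose.

```bash
python3 -m jog '[{"dx":0,"dy":0,"dz":0,"wx":0,"wy":0,"wz":0,"grip":0.2},{"dx":0,"dy":0,"dz":0,"wx":0,"wy":0,"wz":0,"grip":0.2},{"dx":0,"dy":0,"dz":0,"wx":0,"wy":0,"wz":0,"grip":0.2},{"dx":0,"dy":0,"dz":0.02,"wx":0,"wy":0,"wz":0,"grip":0.2},{"dx":0,"dy":0,"dz":0.04,"wx":0,"wy":0,"wz":0,"grip":0.2},{"dx":0,"dy":0,"dz":0.04,"wx":0,"wy":0,"wz":-0.05,"grip":0.2},{"dx":-0.01,"dy":-0.01,"dz":0,"wx":0,"wy":0,"wz":-0.148,"grip":0.2},{"dx":-0.01,"dy":-0.02,"dz":0,"wx":0,"wy":0,"wz":-0.148,"grip":0.2},{"dx":-0.01,"dy":-0.02,"dz":0,"wx":0,"wy":0,"wz":-0.148,"grip":0.2},{"dx":-0.01,"dy":-0.02,"dz":0,"wx":0,"wy":0,"wz":-0.148,"grip":0.2}]'
python3 -m jog '[{"dx":-0.01,"dy":-0.02,"dz":0,"wx":0,"wy":0,"wz":-0.148,"grip":0.2},{"dx":-0.01,"dy":-0.02,"dz":0,"wx":0,"wy":0,"wz":-0.148,"grip":0.2},{"dx":-0.01,"dy":-0.02,"dz":0,"wx":0,"wy":0,"wz":-0.148,"grip":0.2},{"dx":-0.01,"dy":-0.02,"dz":0,"wx":0,"wy":0,"wz":-0.148,"grip":0.2},{"dx":-0.01,"dy":-0.02,"dz":0,"wx":0,"wy":0,"wz":-0.148,"grip":0.2},{"dx":-0.01,"dy":-0.02,"dz":0,"wx":0,"wy":0,"wz":-0.148,"grip":0.2},{"dx":-0.01,"dy":-0.02,"dz":0,"wx":0,"wy":0,"wz":-0.148,"grip":0.2},{"dx":-0.01,"dy":-0.02,"dz":0,"wx":0,"wy":0,"wz":-0.148,"grip":0.2},{"dx":-0.01,"dy":-0.02,"dz":0,"wx":0,"wy":0,"wz":-0.148,"grip":0.2},{"dx":-0.01,"dy":-0.02,"dz":0,"wx":0,"wy":0,"wz":-0.148,"grip":0.2}]'
python3 -m jog '[{"dx":-0.01,"dy":-0.02,"dz":0,"wx":0,"wy":0,"wz":-0.148,"grip":0.2},{"dx":0,"dy":0,"dz":0,"wx":0,"wy":0,"wz":-0.148,"grip":0.2},{"dx":0,"dy":0,"dz":0,"wx":0,"wy":0,"wz":-0.148,"grip":0.2},{"dx":0,"dy":0,"dz":0,"wx":0,"wy":0,"wz":-0.148,"grip":0.2},{"dx":0,"dy":0,"dz":0,"wx":0,"wy":0,"wz":-0.148,"grip":0.2},{"dx":0,"dy":0,"dz":0,"wx":0,"wy":0,"wz":-0.148,"grip":0.2},{"dx":0,"dy":0,"dz":0,"wx":0,"wy":0,"wz":-0.148,"grip":0.2},{"dx":0,"dy":0,"dz":0,"wx":0,"wy":0,"wz":-0.148,"grip":0.2},{"dx":0,"dy":0,"dz":0,"wx":0,"wy":0,"wz":0,"grip":0.2}]'
```

```text
time_s: 6.8
ee_pos: [616.5, -88.2, 212.9]
ee_rot: [180.0, -0.0, 146.2]
force: [-0.5, 0.2, 0.2]
gripper_width: 36.3
time_s: 7.8
ee_pos: [516.5, -288.6, 212.9]
ee_rot: [180.0, -0.0, 61.3]
force: [-0.8, -0.4, 1.0]
gripper_width: 36.4
time_s: 8.7
ee_pos: [507.0, -307.8, 212.9]
ee_rot: [-180.0, -0.0, -6.1]
force: [0.9, -0.3, -0.4]
gripper_width: 36.5
```

```bash
python3 -m jog '[{"dx":-0.003,"dy":0.0178,"dz":-0.03,"wx":0,"wy":0,"wz":-0.016,"grip":0.2},{"dx":0,"dy":0,"dz":-0.045,"wx":0,"wy":0,"wz":0,"grip":0.2},{"dx":0,"dy":0,"dz":-0.045,"wx":0,"wy":0,"wz":0,"grip":0.2},{"dx":0,"dy":0,"dz":-0.03,"wx":0,"wy":0,"wz":0,"grip":0.2},{"dx":0,"dy":0,"dz":-0.025,"wx":0,"wy":0,"wz":0,"grip":0.2},{"dx":0,"dy":0,"dz":-0.01,"wx":0,"wy":0,"wz":0,"grip":0.2},{"dx":0,"dy":0,"dz":-0.008,"wx":0,"wy":0,"wz":0,"grip":0.2},{"dx":0,"dy":0,"dz":0,"wx":0,"wy":0,"wz":0,"grip":0.2},{"dx":0,"dy":0,"dz":0,"wx":0,"wy":0,"wz":0,"grip":0.2}]'
```

```text
time_s: 9.6
ee_pos: [504.6, -290.7, 21.1]
ee_rot: [179.9, -0.1, -7.0]
force: [0.0, 0.0, 0.6]
gripper_width: 36.5
```

```bash
python3 -m jog '[{"dx":0,"dy":0,"dz":-0.003,"wx":0,"wy":0,"wz":0,"grip":0.2},{"dx":0,"dy":0,"dz":0,"wx":0,"wy":0,"wz":0,"grip":1},{"dx":0,"dy":0,"dz":0,"wx":0,"wy":0,"wz":0,"grip":1},{"dx":0,"dy":0,"dz":0,"wx":0,"wy":0,"wz":0,"grip":1},{"dx":0,"dy":0,"dz":0,"wx":0,"wy":0,"wz":0,"grip":1},{"dx":0,"dy":0,"dz":0,"wx":0,"wy":0,"wz":0,"grip":1},{"dx":0,"dy":0,"dz":0,"wx":0,"wy":0,"wz":0,"grip":1}]' 35
```

```text
time_s: 10.3
ee_pos: [503.9, -290.2, 17.1]
ee_rot: [180.0, -0.0, -7.1]
force: [0.1, 1.0, 1.9]
gripper_width: 7.8
```

```bash
python3 -m jog '[{"dx":0,"dy":0,"dz":0.002,"wx":0,"wy":0,"wz":0,"grip":1},{"dx":-0.01,"dy":0.0012,"dz":0,"wx":0,"wy":0,"wz":0,"grip":1},{"dx":-0.0159,"dy":0.002,"dz":0,"wx":0,"wy":0,"wz":0,"grip":1},{"dx":-0.0159,"dy":0.002,"dz":0,"wx":0,"wy":0,"wz":0,"grip":1},{"dx":-0.0159,"dy":0.002,"dz":0,"wx":0,"wy":0,"wz":0,"grip":1},{"dx":-0.0159,"dy":0.002,"dz":0,"wx":0,"wy":0,"wz":0,"grip":1},{"dx":-0.0159,"dy":0.002,"dz":0,"wx":0,"wy":0,"wz":0,"grip":1},{"dx":-0.0159,"dy":0.002,"dz":0,"wx":0,"wy":0,"wz":0,"grip":1},{"dx":-0.0159,"dy":0.002,"dz":0,"wx":0,"wy":0,"wz":0,"grip":1},{"dx":-0.0159,"dy":0.002,"dz":0,"wx":0,"wy":0,"wz":0,"grip":1}]'; python3 -m jog '[{"dx":-0.01,"dy":0.0012,"dz":0,"wx":0,"wy":0,"wz":0,"grip":1},{"dx":0,"dy":0,"dz":0.0,"wx":0,"wy":0,"wz":0,"grip":1}]'
python3 - <<'E'
from h import *
s,c=snap('side','d5'); w,e=snap('wrist','w5')
a=cv2.resize(s[140:260,300:460],(400,300),interpolation=cv2.INTER_CUBIC); b=cv2.resize(w,(400,300))
cv2.imwrite('pics/m5.png',np.hstack([a,b])[:,:,::-1])
E
```

```text
time_s: 11.3
ee_pos: [365.0, -272.5, 18.9]
ee_rot: [-180.0, 0.0, -7.1]
force: [-0.7, -0.3, -1.1]
gripper_width: 7.7
time_s: 11.5
ee_pos: [354.8, -271.2, 18.9]
ee_rot: [-180.0, 0.1, -7.1]
force: [0.2, -0.3, -1.6]
gripper_width: 7.7
```

View pics/m5.png

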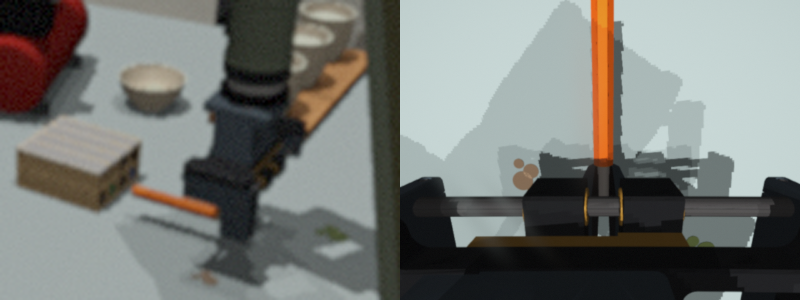

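I had the tool's direction wrong: the handle points to the rack side, so the stylus x axis is opposite to tool x. The draw itself went well. Orange handle is clear of the rack and roughly level, at column 600 of the wrist view. I'll lay it with the tip towards -y (tool yaw about 76°). First I'll look at the rest from close by.

```bash
python3 -m jog '[{"dx":0,"dy":0,"dz":0.02,"wx":0,"wy":0,"wz":0,"grip":1},{"dx":0,"dy":0,"dz":0.04,"wx":0,"wy":0,"wz":0,"grip":1},{"dx":0.006,"dy":0.03,"dz":0.04,"wx":0,"wy":0,"wz":0.12,"grip":1},{"dx":0.006,"dy":0.036,"dz":0.03,"wx":0,"wy":0,"wz":0.12,"grip":1},{"dx":0.006,"dy":0.036,"dz":0.02,"wx":0,"wy":0,"wz":0.12,"grip":1},{"dx":0.006,"dy":0.036,"dz":0,"wx":0,"wy":0,"wz":0.12,"grip":1},{"dx":0.006,"dy":0.036,"dz":0,"wx":0,"wy":0,"wz":0.12,"grip":1},{"dx":0.006,"dy":0.036,"dz":0,"wx":0,"wy":0,"wz":0.12,"grip":1},{"dx":0.006,"dy":0.036,"dz":0,"wx":0,"wy":0,"wz":0.12,"grip":1},{"dx":0.006,"dy":0.036,"dz":0,"wx":0,"wy":0,"wz":0.12,"grip":1}]'; python3 -m jog '[{"dx":0.006,"dy":0.036,"dz":0,"wx":0,"wy":0,"wz":0.12,"grip":1},{"dx":0.006,"dy":0.03,"dz":0,"wx":0,"wy":0,"wz":0.12,"grip":1},{"dx":0,"dy":0,"dz":0,"wx":0,"wy":0,"wz":0.12,"grip":1},{"dx":0,"dy":0,"dz":0,"wx":0,"wy":0,"wz":0.12,"grip":1},{"dx":0,"dy":0,"dz":0,"wx":0,"wy":0,"wz":0,"grip":1},{"dx":0,"dy":0,"dz":0,"wx":0,"wy":0,"wz":0,"grip":1}]'
python3 - <<'E'
from h import *
w,c=snap('wrist','w6'); s,e=snap('side','d6')
cv2.imwrite('pics/w6b.png',cv2.resize(w[:300,:,::-1],(800,375),interpolation=cv2.INTER_CUBIC))
E
```

```text
time_s: 12.6
ee_pos: [405.5, 11.7, 169.0]
ee_rot: [179.9, -0.1, 48.3]
force: [0.2, 0.7, -1.0]
gripper_width: 7.8
time_s: 13.2
ee_pos: [417.0, 76.2, 168.8]
ee_rot: [180.0, -0.0, 75.3]
force: [-0.8, 0.7, -0.5]
gripper_width: 7.6
```

View pics/w6b.png

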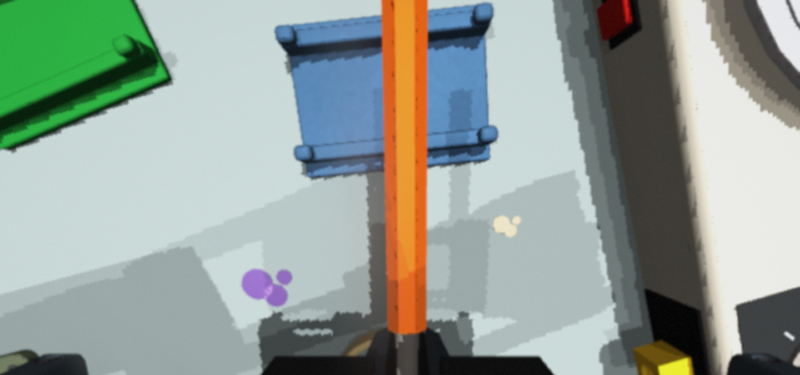

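The blue rest shows posts near (304,153), (487,134), (286,37), (482,14). The handle's front end is at row ~332. The green look-alike is left, well away.

Run:
```python
from h import *
w,c=load('w6'); P=lambda u,v,z:onz(c,u*.8,v*.8,z)
A=[P(304,150,37),P(487,132,37),P(482,11,37),P(286,34,37)]
A=np.array(A); print(A.round(1)[:,:2].tolist()); print('c',A.mean(0).round(1), [np.linalg.norm(A[i]-A[i-1]).round(1) for i in range(4)])
u=A[1]-A[0]+A[2]-A[3]; v=A[3]-A[0]+A[2]-A[1]
print('bar dir',np.degrees(np.arctan2(u[1],u[0])),'x dir',np.degrees(np.arctan2(v[1],v[0])))
print('base near corners',P(306,179,4).round(1),P(490,160,4).round(1))
s=env.state(); t=s['ee_pos']; print(t,s['ee_rot'])
y=np.radians(s['ee_rot'][2]); X=np.array([np.cos(y),np.sin(y)])
f=P(406,332,t[2]+19); print('handle front',f, 'along tool x',(f[:2]-t[:2])@X, 'lat',(f[:2]-t[:2])@[-X[1],X[0]])
g=P(405,10,t[2]+19); print('far pt lat',(g[:2]-t[:2])@[-X[1],X[0]],(g[:2]-t[:2])@X)
# width of handle (level check) at rows, 640 image
h=cv2.cvtColor(w,cv2.COLOR_BGR2HSV); m=cv2.inRange(h,(3,150,120),(20,255,255)); 
for r in (5,60,120,180,240,255): xs=np.nonzero(m[r,290:360])[0]+290.; a=onz(c,xs.min(),r,t[2]+19);b=onz(c,xs.max()+1,r,t[2]+19); print(r,xs.min(),xs.max(),np.linalg.norm(a-b).round(2))
```

```text
[[374.7, 188.4], [494.6, 168.6], [505.7, 237.1], [385.3, 255.7]]
c [440.1 212.5  37. ] [np.float64(68.1), np.float64(121.6), np.float64(69.4), np.float64(121.9)]
bar dir -9.06497600051334 x dir 80.92242365046035
base near corners [363.2 173.1   4. ] [499.4 151.5   4. ]
[416.83863046  75.8989751  168.74255491] [ 1.79977581e+02 -9.45529282e-03  7.53373946e+01]
handle front [420.85920886  97.27819017 187.74255491] along tool x 21.700676993422977 lat 1.5220070203721796
far pt lat 1.7985833567457463 126.2277302848275
5 306.0 341.0 13.83
60 307.0 340.0 13.58
120 308.0 341.0 14.18
180 309.0 340.0 13.96
240 310.0 340.0 14.17
255 310.0 340.0 14.33
```

```bash
python3 -m jog '[{"dx":0.003,"dy":0.015,"dz":0,"wx":0,"wy":0,"wz":0.033,"grip":1},{"dx":0.003,"dy":0.015,"dz":0,"wx":0,"wy":0,"wz":0.033,"grip":1},{"dx":0.003,"dy":0.015,"dz":-0.02,"wx":0,"wy":0,"wz":0.033,"grip":1},{"dx":0.0037,"dy":0.0156,"dz":-0.03,"wx":0,"wy":0,"wz":0,"grip":1},{"dx":0,"dy":0,"dz":-0.03,"wx":0,"wy":0,"wz":0,"grip":1},{"dx":0,"dy":0,"dz":-0.03,"wx":0,"wy":0,"wz":0,"grip":1},{"dx":0,"dy":0,"dz":-0.015,"wx":0,"wy":0,"wz":0,"grip":1},{"dx":0,"dy":0,"dz":-0.01,"wx":0,"wy":0,"wz":0,"grip":1},{"dx":0,"dy":0,"dz":0,"wx":0,"wy":0,"wz":0,"grip":1},{"dx":0,"dy":0,"dz":0,"wx":0,"wy":0,"wz":0,"grip":1}]'
```

```text
time_s: 14.3
ee_pos: [430.0, 136.6, 34.2]
ee_rot: [179.9, -0.0, 81.1]
force: [0.4, 1.0, -0.6]
gripper_width: 7.6
```

```bash
python3 -m jog '[{"dx":0,"dy":0,"dz":-0.008,"wx":0,"wy":0,"wz":0,"grip":1},{"dx":0,"dy":0,"dz":-0.006,"wx":0,"wy":0,"wz":0,"grip":1},{"dx":0,"dy":0,"dz":-0.003,"wx":0,"wy":0,"wz":0,"grip":1},{"dx":0,"dy":0,"dz":0,"wx":0,"wy":0,"wz":0,"grip":1}]'; python3 -m jog '[{"dx":0,"dy":0,"dz":-0.002,"wx":0,"wy":0,"wz":0,"grip":1},{"dx":0,"dy":0,"dz":0,"wx":0,"wy":0,"wz":0,"grip":1}]'
python3 - <<'E'
from h import *
w,c=snap('side','d7'); e,_=snap('wrist','w7')
cv2.imwrite('pics/m7.png',np.hstack([cv2.resize(w[270:390,220:360],(400,343),interpolation=cv2.INTER_CUBIC),cv2.resize(e,(400,343))])[:,:,::-1])
E
```

```text
time_s: 14.7
ee_pos: [429.0, 136.4, 16.3]
ee_rot: [-180.0, 0.0, 81.1]
force: [-0.0, -0.2, -1.2]
gripper_width: 7.8
time_s: 14.9
ee_pos: [429.4, 136.5, 14.8]
ee_rot: [180.0, -0.0, 81.1]
force: [-0.4, -0.5, 2.1]
gripper_width: 7.7
```

View pics/m7.png

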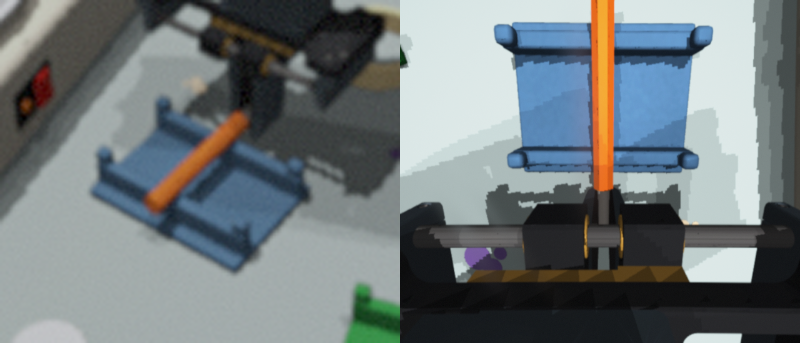

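Contact (force went from -1.2 to +2.1 N); the handle lies across both bars. Release, rise, and measure how it lies.

```bash
python3 -m jog '[{"dx":0,"dy":0,"dz":0,"wx":0,"wy":0,"wz":0,"grip":0.2},{"dx":0,"dy":0,"dz":0,"wx":0,"wy":0,"wz":0,"grip":0.2},{"dx":0,"dy":0,"dz":0,"wx":0,"wy":0,"wz":0,"grip":0.2},{"dx":0,"dy":0,"dz":0,"wx":0,"wy":0,"wz":0,"grip":0.2},{"dx":0,"dy":0,"dz":0.02,"wx":0,"wy":0,"wz":0,"grip":0.2},{"dx":0,"dy":0,"dz":0.04,"wx":0,"wy":0,"wz":0,"grip":0.2},{"dx":0,"dy":0,"dz":0.04,"wx":0,"wy":0,"wz":0,"grip":0.2},{"dx":0,"dy":0,"dz":0.03,"wx":0,"wy":0,"wz":0,"grip":0.2},{"dx":0,"dy":0,"dz":0,"wx":0,"wy":0,"wz":0,"grip":0.2}]'
cat >> h.py <<'E'
def handle(w,c,z=35):
    h=cv2.cvtColor(np.ascontiguousarray(w[:,:,::-1]),cv2.COLOR_BGR2HSV); m=cv2.inRange(h,(3,170,120),(20,255,255)); m[265:]=0
    n,l,st,ce=cv2.connectedComponentsWithStats(m); i=1+st[1:,4].argmax()
    ys,xs=np.nonzero(l==i); q=np.array([onz(c,x,y,z) for x,y in zip(xs,ys)])[:,:2]
    r=cv2.minAreaRect(q.astype(np.float32)); mu=q.mean(0); v=np.linalg.svd(q-mu,full_matrices=False)[2][0]
    print('handle centre',np.round(r[0],1),'size',np.round(r[1],1),'yaw',np.degrees(np.arctan2(v[1],v[0])),'px',st[i])
E
python3 - <<'E'
from h import *
w,c=snap('wrist','w8'); handle(w,c); print(env.state()['ee_pos'],env.state()['ee_rot'])
E
```

```text
time_s: 15.9
ee_pos: [432.1, 137.4, 148.7]
ee_rot: [179.5, -0.2, 81.1]
force: [0.9, 1.0, -0.6]
gripper_width: 36.5
handle centre [439.7 214.4] size [110.7  14. ] yaw -98.47161642878649 px [ 311   70   19  146 2399]
[430.4701978  136.88412016 146.44803483] [ 1.79744219e+02 -1.17187511e-01  8.11197641e+01]
```

```bash
python3 -m jog '[{"dx":0.0045,"dy":0.038,"dz":0,"wx":0,"wy":0,"wz":0.007,"grip":0.2},{"dx":0.0045,"dy":0.038,"dz":0,"wx":0,"wy":0,"wz":0,"grip":0.2},{"dx":0,"dy":0,"dz":-0.03,"wx":0,"wy":0,"wz":0,"grip":0.2},{"dx":0,"dy":0,"dz":-0.04,"wx":0,"wy":0,"wz":0,"grip":0.2},{"dx":0,"dy":0,"dz":-0.02,"wx":0,"wy":0,"wz":0,"grip":0.2},{"dx":0,"dy":0,"dz":0,"wx":0,"wy":0,"wz":0,"grip":0.2},{"dx":0,"dy":0,"dz":0,"wx":0,"wy":0,"wz":0,"grip":0.2}]'
```

```text
time_s: 16.65
ee_pos: [437.8, 212.3, 53.9]
ee_rot: [-179.9, 0.1, 81.5]
force: [0.1, -0.2, 1.4]
gripper_width: 36.1
```

```bash
python3 -m jog '[{"dx":0.0015,"dy":0.0015,"dz":-0.015,"wx":0,"wy":0,"wz":0,"grip":0.2},{"dx":0,"dy":0,"dz":-0.015,"wx":0,"wy":0,"wz":0,"grip":0.2},{"dx":0,"dy":0,"dz":-0.007,"wx":0,"wy":0,"wz":0,"grip":0.2},{"dx":0,"dy":0,"dz":0,"wx":0,"wy":0,"wz":0,"grip":0.2},{"dx":0,"dy":0,"dz":0,"wx":0,"wy":0,"wz":0,"grip":1},{"dx":0,"dy":0,"dz":0,"wx":0,"wy":0,"wz":0,"grip":1},{"dx":0,"dy":0,"dz":0,"wx":0,"wy":0,"wz":0,"grip":1},{"dx":0,"dy":0,"dz":0,"wx":0,"wy":0,"wz":0,"grip":1},{"dx":0,"dy":0,"dz":0,"wx":0,"wy":0,"wz":0,"grip":1}]' 40
```

```text
time_s: 17.55
ee_pos: [440.3, 214.2, 18.3]
ee_rot: [179.9, -0.0, 81.5]
force: [0.4, -0.2, 4.2]
gripper_width: 13.8
```

```bash
python3 -m jog '[{"dx":0,"dy":0,"dz":0.015,"wx":0,"wy":0,"wz":0,"grip":1},{"dx":0,"dy":0,"dz":0.03,"wx":0,"wy":0,"wz":0,"grip":1},{"dx":0,"dy":0,"dz":0.04,"wx":0,"wy":0,"wz":0,"grip":1},{"dx":0,"dy":-0.015,"dz":0.015,"wx":0,"wy":0,"wz":0.1,"grip":1},{"dx":0,"dy":-0.02,"dz":0,"wx":0,"wy":0,"wz":0.14,"grip":1},{"dx":0,"dy":-0.02,"dz":0,"wx":0,"wy":0,"wz":0.14,"grip":1},{"dx":0,"dy":-0.02,"dz":0,"wx":0,"wy":0,"wz":0.14,"grip":1},{"dx":0,"dy":-0.02,"dz":0,"wx":0,"wy":0,"wz":0.14,"grip":1},{"dx":0,"dy":-0.02,"dz":0,"wx":0,"wy":0,"wz":0.14,"grip":1},{"dx":0,"dy":-0.02,"dz":0,"wx":0,"wy":0,"wz":0.14,"grip":1}]'; python3 -m jog '[{"dx":0,"dy":-0.02,"dz":0,"wx":0,"wy":0,"wz":0.14,"grip":1},{"dx":0,"dy":-0.02,"dz":0,"wx":0,"wy":0,"wz":0.14,"grip":1},{"dx":0,"dy":-0.02,"dz":0,"wx":0,"wy":0,"wz":0.14,"grip":1},{"dx":0,"dy":-0.02,"dz":0,"wx":0,"wy":0,"wz":0.14,"grip":1},{"dx":-0.004,"dy":-0.02,"dz":0,"wx":0,"wy":0,"wz":0.14,"grip":1},{"dx":0,"dy":-0.012,"dz":0,"wx":0,"wy":0,"wz":0.14,"grip":1},{"dx":0,"dy":0,"dz":0,"wx":0,"wy":0,"wz":0,"grip":1},{"dx":0,"dy":0,"dz":0,"wx":0,"wy":0,"wz":0,"grip":1}]'
```

```text
time_s: 18.55
ee_pos: [439.3, 78.2, 117.5]
ee_rot: [-180.0, -0.0, 135.7]
force: [0.0, -0.2, 0.1]
gripper_width: 13.3
time_s: 19.35
ee_pos: [435.6, -32.7, 117.5]
ee_rot: [180.0, -0.0, -176.7]
force: [0.8, 1.3, -0.4]
gripper_width: 14.0
```

```bash
python3 -m jog '[{"dx":0,"dy":0,"dz":-0.03,"wx":0,"wy":0,"wz":0.001,"grip":1},{"dx":0,"dy":0,"dz":-0.03,"wx":0,"wy":0,"wz":0,"grip":1},{"dx":0,"dy":0,"dz":-0.022,"wx":0,"wy":0,"wz":0,"grip":1},{"dx":0,"dy":0,"dz":0,"wx":0,"wy":0,"wz":0,"grip":1},{"dx":0,"dy":0,"dz":0,"wx":0,"wy":0,"wz":0,"grip":1}]'
python3 - <<'E'
from h import *
s,c=snap('side','d9'); S,e=snap('scene','s9')
st=env.state(); print(st['ee_pos'],st['ee_rot'])
t=st['ee_pos']; y=np.radians(3.4); X=np.array([np.cos(y),np.sin(y),0]); mid=t+[0,0,16.7]; tip=mid+95*X; M=np.array([571,-25.2,52])
print('tip pred',tip, 'side px tip',proj(c,tip),'mouth',proj(c,M),'scene tip',proj(e,tip),'mouth',proj(e,M))
x0,y0=proj(c,(tip+M)/2).astype(int); a=s[y0-36:y0+36,x0-48:x0+48]
x1,y1=proj(e,(tip+M)/2).astype(int); b=S[y1-36:y1+36,x1-48:x1+48]; print('crop',x0,y0,x1,y1)
cv2.imwrite('pics/m9.png',np.hstack([cv2.resize(a,(400,300),interpolation=cv2.INTER_CUBIC),cv2.resize(b,(400,300),interpolation=cv2.INTER_CUBIC)])[:,:,::-1])
E
```

```text
time_s: 19.85
ee_pos: [436.0, -32.4, 35.9]
ee_rot: [180.0, -0.0, -176.5]
force: [-0.1, 0.7, -0.9]
gripper_width: 13.5
[436.89427996 -32.72011089  36.7930957 ] [-1.79986722e+02  1.39459782e-01 -1.76446851e+02]
tip pred [531.72706361 -27.0860054   53.4930957 ] side px tip [301.79219911 251.35321643] mouth [287.96639099 248.46429864] scene tip [288.60638874 272.70216926] mouth [283.62114378 284.68384856]
crop 294 249 286 278
```

View pics/m9.png

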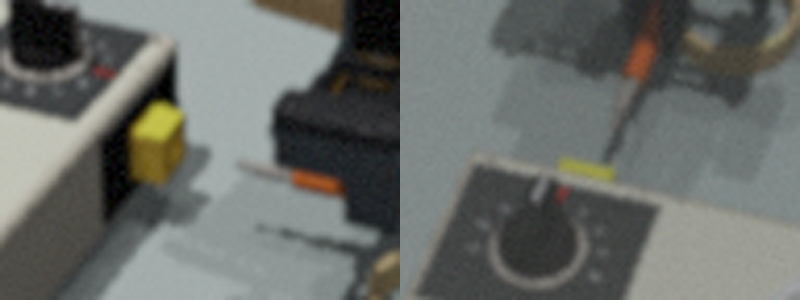

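Side crop: tip at about (304,252) and the guard's front-face centre at about (288,249), both within ~2 px of prediction. The shift is along the axis, so alignment is good. Advance in steps, watching the force.

```bash
python3 -m jog '[{"dx":0.012,"dy":0.0007,"dz":-0.0008,"wx":0,"wy":0,"wz":-0.002,"grip":1},{"dx":0.012,"dy":0.0007,"dz":0,"wx":0,"wy":0,"wz":0,"grip":1},{"dx":0.01,"dy":0.0006,"dz":0,"wx":0,"wy":0,"wz":0,"grip":1},{"dx":0,"dy":0,"dz":0,"wx":0,"wy":0,"wz":0,"grip":1},{"dx":0,"dy":0,"dz":0,"wx":0,"wy":0,"wz":0,"grip":1}]'; python3 -m jog '[{"dx":0.006,"dy":0.0004,"dz":0,"wx":0,"wy":0,"wz":0,"grip":1},{"dx":0.006,"dy":0.0004,"dz":0,"wx":0,"wy":0,"wz":0,"grip":1},{"dx":0,"dy":0,"dz":0,"wx":0,"wy":0,"wz":0,"grip":1}]'
```

```text
time_s: 20.45
ee_pos: [469.8, -30.9, 34.8]
ee_rot: [180.0, -0.0, -176.5]
force: [0.1, -0.3, -0.8]
gripper_width: 13.3
time_s: 20.75
ee_pos: [483.0, -30.2, 35.0]
ee_rot: [-180.0, 0.1, -176.6]
force: [0.2, -0.8, -0.4]
gripper_width: 13.9
```

```bash
python3 -m jog '[{"dx":0.004,"dy":0.0002,"dz":0,"wx":0,"wy":0,"wz":0,"grip":1},{"dx":0.004,"dy":0.0002,"dz":0,"wx":0,"wy":0,"wz":0,"grip":1},{"dx":0,"dy":0,"dz":0,"wx":0,"wy":0,"wz":0,"grip":1}]'
```

```text
time_s: 21.05
ee_pos: [490.5, -29.8, 34.9]
ee_rot: [180.0, 0.0, -176.5]
force: [-0.1, 0.2, -0.6]
gripper_width: 13.6
```

```bash
for i in 1 2; do python3 -m jog '[{"dx":0.002,"dy":0.0001,"dz":0,"wx":0,"wy":0,"wz":0,"grip":1},{"dx":0,"dy":0,"dz":0,"wx":0,"wy":0,"wz":0,"grip":1}]' | tr '\n' ' '; done; python3 -m jog '[{"dx":0.002,"dy":0.0001,"dz":0,"wx":0,"wy":0,"wz":0,"grip":1},{"dx":0,"dy":0,"dz":0,"wx":0,"wy":0,"wz":0,"grip":1}]'
```

```text
time_s: 21.25 ee_pos: [492.0, -29.7, 34.9] ee_rot: [180.0, 0.0, -176.5] force: [0.0, 0.0, -0.6] gripper_width: 13.3 time_s: 21.45 ee_pos: [494.1, -29.6, 35.0] ee_rot: [180.0, 0.0, -176.6] force: [0.3, -0.2, -0.7] gripper_width: 13.7 time_s: 21.65
ee_pos: [495.5, -29.5, 34.8]
ee_rot: [180.0, -0.0, -176.5]
force: [-0.4, 0.4, -0.5]
gripper_width: 13.6
```

```bash
python3 -m jog '[{"dx":0.002,"dy":0.0001,"dz":0,"wx":0,"wy":0,"wz":0,"grip":1},{"dx":0,"dy":0,"dz":0,"wx":0,"wy":0,"wz":0,"grip":1}]'|tr '\n' ' '; python3 -m jog '[{"dx":0.0015,"dy":0.0001,"dz":0,"wx":0,"wy":0,"wz":0,"grip":1},{"dx":0,"dy":0,"dz":0,"wx":0,"wy":0,"wz":0,"grip":1}]'|tr '\n' ' ';  python3 -m jog '[{"dx":0.001,"dy":0.0001,"dz":0,"wx":0,"wy":0,"wz":0,"grip":1},{"dx":0,"dy":0,"dz":0,"wx":0,"wy":0,"wz":0,"grip":1}]'
```

```text
time_s: 21.85 ee_pos: [497.0, -29.4, 34.7] ee_rot: [180.0, -0.1, -176.5] force: [-3.7, -0.0, -0.1] gripper_width: 13.6 time_s: 22.05 ee_pos: [498.5, -29.2, 34.7] ee_rot: [180.0, -0.1, -176.5] force: [-3.8, 0.3, -0.6] gripper_width: 14.0 time_s: 22.25
ee_pos: [499.5, -29.2, 34.7]
ee_rot: [180.0, -0.1, -176.6]
force: [-5.1, -0.5, -0.1]
gripper_width: 13.8
```

```bash
python3 -m jog '[{"dx":0.001,"dy":0.0001,"dz":0,"wx":0,"wy":0,"wz":0,"grip":1},{"dx":0,"dy":0,"dz":0,"wx":0,"wy":0,"wz":0,"grip":1}]'|tr '\n' ' '; python3 -m jog '[{"dx":0.001,"dy":0.0001,"dz":0,"wx":0,"wy":0,"wz":0,"grip":1},{"dx":0,"dy":0,"dz":0,"wx":0,"wy":0,"wz":0,"grip":1},{"dx":0,"dy":0,"dz":0,"wx":0,"wy":0,"wz":0,"grip":1}]'
```

```text
time_s: 22.45 ee_pos: [500.0, -29.1, 34.6] ee_rot: [180.0, -0.2, -176.5] force: [-5.8, -1.0, 1.5] gripper_width: 13.6 time_s: 22.75
ee_pos: [500.0, -29.0, 34.5]
ee_rot: [180.0, -0.3, -176.6]
force: [-7.3, -0.8, 2.2]
gripper_width: 13.6
```

```bash
python3 -m jog '[{"dx":0.0015,"dy":0.0001,"dz":0,"wx":0,"wy":0,"wz":0,"grip":1},{"dx":0,"dy":0,"dz":0,"wx":0,"wy":0,"wz":0,"grip":1},{"dx":0,"dy":0,"dz":0,"wx":0,"wy":0,"wz":0,"grip":1}]'|tr '\n' ' '; python3 -m jog '[{"dx":0.0015,"dy":0.0001,"dz":0,"wx":0,"wy":0,"wz":0,"grip":1},{"dx":0,"dy":0,"dz":0,"wx":0,"wy":0,"wz":0,"grip":1},{"dx":0,"dy":0,"dz":0,"wx":0,"wy":0,"wz":0,"grip":1}]'
```

```text
time_s: 23.05 ee_pos: [500.1, -28.9, 34.2] ee_rot: [180.0, -0.4, -176.5] force: [-10.2, -0.5, 3.1] gripper_width: 13.7 time_s: 23.35
ee_pos: [500.3, -28.9, 34.0]
ee_rot: [180.0, -0.6, -176.5]
force: [-13.4, -2.4, 3.8]
gripper_width: 13.7
```

Hard stop: TCP held at 500.1–500.3 while the force rose from 5 to 13 N, and first contact was about 4 mm earlier. The button is fully home. Withdraw straight back and return to the rest.

```bash
python3 -m jog '[{"dx":-0.006,"dy":-0.0005,"dz":0,"wx":0,"wy":0,"wz":0,"grip":1},{"dx":-0.008,"dy":-0.0005,"dz":0,"wx":0,"wy":0,"wz":0,"grip":1},{"dx":-0.01,"dy":-0.0006,"dz":0,"wx":0,"wy":0,"wz":0,"grip":1},{"dx":-0.015,"dy":-0.0009,"dz":0,"wx":0,"wy":0,"wz":0,"grip":1},{"dx":-0.015,"dy":-0.0009,"dz":0,"wx":0,"wy":0,"wz":0,"grip":1},{"dx":-0.014,"dy":-0.0008,"dz":0,"wx":0,"wy":0,"wz":0,"grip":1},{"dx":0,"dy":0,"dz":0.02,"wx":0,"wy":0,"wz":0,"grip":1},{"dx":0,"dy":0,"dz":0.03,"wx":0,"wy":0,"wz":0,"grip":1},{"dx":0,"dy":0,"dz":0.03,"wx":0,"wy":0,"wz":0,"grip":1},{"dx":0,"dy":0.015,"dz":0,"wx":0,"wy":0,"wz":-0.1,"grip":1}]'; python3 -m jog '[{"dx":0,"dy":0.022,"dz":0,"wx":0,"wy":0,"wz":-0.14,"grip":1},{"dx":0,"dy":0.022,"dz":0,"wx":0,"wy":0,"wz":-0.14,"grip":1},{"dx":0,"dy":0.022,"dz":0,"wx":0,"wy":0,"wz":-0.14,"grip":1},{"dx":0,"dy":0.022,"dz":0,"wx":0,"wy":0,"wz":-0.14,"grip":1},{"dx":0,"dy":0.022,"dz":0,"wx":0,"wy":0,"wz":-0.14,"grip":1},{"dx":0,"dy":0.022,"dz":0,"wx":0,"wy":0,"wz":-0.14,"grip":1},{"dx":0,"dy":0.022,"dz":0,"wx":0,"wy":0,"wz":-0.14,"grip":1},{"dx":0,"dy":0.022,"dz":0,"wx":0,"wy":0,"wz":-0.14,"grip":1},{"dx":0,"dy":0.022,"dz":0,"wx":0,"wy":0,"wz":-0.14,"grip":1},{"dx":0,"dy":0.022,"dz":0,"wx":0,"wy":0,"wz":-0.14,"grip":1}]'; python3 -m jog '[{"dx":0,"dy":0.008,"dz":0,"wx":0,"wy":0,"wz":-0.14,"grip":1},{"dx":0,"dy":0,"dz":0,"wx":0,"wy":0,"wz":-0.14,"grip":1},{"dx":0,"dy":0,"dz":0,"wx":0,"wy":0,"wz":0,"grip":1},{"dx":0,"dy":0,"dz":0,"wx":0,"wy":0,"wz":0,"grip":1}]'
python3 - <<'E'
from h import *
w,c=snap('wrist','w10'); s=env.state(); print(s['ee_pos'],s['ee_rot'])
h=cv2.cvtColor(w,cv2.COLOR_RGB2HSV); m=cv2.inRange(h,(3,170,120),(20,255,255)); m[265:]=0
ys,xs=np.nonzero(m); z=s['ee_pos'][2]+16.7; e=onz(c,xs[ys<=ys.min()+1].mean(),float(ys.min()),z); y=np.radians(s['ee_rot'][2]); X=np.array([np.cos(y),np.sin(y)]); d=e[:2]-s['ee_pos'][:2]
print('rear end along',d@X,'lat',d@[-X[1],X[0]],ys.min(),ys.max())
E
```

```text
time_s: 24.35
ee_pos: [441.4, -18.9, 119.1]
ee_rot: [-180.0, 0.7, 177.5]
force: [0.0, -0.6, -0.8]
gripper_width: 13.2
time_s: 25.35
ee_pos: [438.0, 203.4, 115.4]
ee_rot: [179.8, -0.1, 97.2]
force: [0.7, -0.2, 0.1]
gripper_width: 13.6
time_s: 25.75
ee_pos: [437.6, 210.2, 115.2]
ee_rot: [179.9, -0.0, 81.6]
force: [0.1, -1.1, -0.3]
gripper_width: 13.7
[437.5621208  210.00101492 115.12378306] [ 1.79935815e+02 -3.99744353e-02  8.15879334e+01]
rear end along 56.43475075704256 lat -87.28182583210388 190 264
```

```bash
python3 -m jog '[{"dx":0.0024,"dy":0.002,"dz":-0.02,"wx":0,"wy":0,"wz":-0.006,"grip":1},{"dx":0,"dy":0,"dz":-0.03,"wx":0,"wy":0,"wz":0,"grip":1},{"dx":0,"dy":0,"dz":-0.02,"wx":0,"wy":0,"wz":0,"grip":1},{"dx":0,"dy":0,"dz":-0.012,"wx":0,"wy":0,"wz":0,"grip":1},{"dx":0,"dy":0,"dz":-0.006,"wx":0,"wy":0,"wz":0,"grip":1},{"dx":0,"dy":0,"dz":-0.003,"wx":0,"wy":0,"wz":0,"grip":1},{"dx":0,"dy":0,"dz":0,"wx":0,"wy":0,"wz":0,"grip":1},{"dx":0,"dy":0,"dz":0,"wx":0,"wy":0,"wz":0,"grip":1}]'; python3 -m jog '[{"dx":0,"dy":0,"dz":-0.002,"wx":0,"wy":0,"wz":0,"grip":1},{"dx":0,"dy":0,"dz":0,"wx":0,"wy":0,"wz":0,"grip":1}]'
```

```text
time_s: 26.6
ee_pos: [440.2, 212.2, 24.5]
ee_rot: [179.9, -0.0, 81.1]
force: [0.1, 0.3, 0.4]
gripper_width: 13.6
time_s: 26.8
ee_pos: [439.8, 212.1, 22.1]
ee_rot: [180.0, -0.0, 81.1]
force: [-0.2, -1.3, -0.5]
gripper_width: 13.3
```

```bash
python3 -m jog '[{"dx":0,"dy":0,"dz":-0.0015,"wx":0,"wy":0,"wz":0,"grip":1},{"dx":0,"dy":0,"dz":-0.001,"wx":0,"wy":0,"wz":0,"grip":1},{"dx":0,"dy":0,"dz":0,"wx":0,"wy":0,"wz":0,"grip":1}]'|tr '\n' ' ';python3 -m jog '[{"dx":0,"dy":0,"dz":-0.001,"wx":0,"wy":0,"wz":0,"grip":1},{"dx":0,"dy":0,"dz":0,"wx":0,"wy":0,"wz":0,"grip":1}]'
```

```text
time_s: 27.1 ee_pos: [439.6, 212.0, 19.3] ee_rot: [-180.0, 0.0, 81.1] force: [0.0, 0.4, -0.5] gripper_width: 13.0 time_s: 27.3
ee_pos: [439.7, 212.0, 18.4]
ee_rot: [180.0, -0.0, 81.1]
force: [-0.7, -1.0, -0.2]
gripper_width: 13.2
```

```bash
python3 -m jog '[{"dx":0,"dy":0,"dz":-0.0007,"wx":0,"wy":0,"wz":0,"grip":1},{"dx":0,"dy":0,"dz":0,"wx":0,"wy":0,"wz":0,"grip":1}]'|tr '\n' ' ';python3 -m jog '[{"dx":0,"dy":0,"dz":-0.0007,"wx":0,"wy":0,"wz":0,"grip":1},{"dx":0,"dy":0,"dz":0,"wx":0,"wy":0,"wz":0,"grip":1}]'
```

```text
time_s: 27.5 ee_pos: [439.8, 212.1, 18.3] ee_rot: [180.0, -0.0, 81.1] force: [-1.6, -1.2, 5.1] gripper_width: 13.7 time_s: 27.7
ee_pos: [439.8, 212.1, 18.2]
ee_rot: [180.0, -0.0, 81.1]
force: [-2.4, -1.9, 11.6]
gripper_width: 13.4
```

```bash
python3 -m jog '[{"dx":0,"dy":0,"dz":0.001,"wx":0,"wy":0,"wz":0,"grip":1},{"dx":0,"dy":0,"dz":0,"wx":0,"wy":0,"wz":0,"grip":1},{"dx":0,"dy":0,"dz":0,"wx":0,"wy":0,"wz":0,"grip":0.2},{"dx":0,"dy":0,"dz":0,"wx":0,"wy":0,"wz":0,"grip":0.2},{"dx":0,"dy":0,"dz":0,"wx":0,"wy":0,"wz":0,"grip":0.2},{"dx":0,"dy":0,"dz":0,"wx":0,"wy":0,"wz":0,"grip":0.2},{"dx":0,"dy":0,"dz":0.02,"wx":0,"wy":0,"wz":0,"grip":0.2},{"dx":0,"dy":0,"dz":0.04,"wx":0,"wy":0,"wz":0,"grip":0.2},{"dx":0,"dy":0,"dz":0.04,"wx":0,"wy":0,"wz":0,"grip":0.2},{"dx":0,"dy":0,"dz":0.03,"wx":0,"wy":0,"wz":0,"grip":0.2}]'; python3 -m jog '[{"dx":-0.008,"dy":-0.045,"dz":0.01,"wx":0,"wy":0,"wz":0,"grip":0.2},{"dx":-0.008,"dy":-0.045,"dz":0.01,"wx":0,"wy":0,"wz":0,"grip":0.2},{"dx":0,"dy":0,"dz":0,"wx":0,"wy":0,"wz":0,"grip":0.2},{"dx":0,"dy":0,"dz":0,"wx":0,"wy":0,"wz":0,"grip":0.2}]'
python3 - <<'E'
from h import *
w,c=snap('wrist','w11'); handle(w,c); s,_=snap('side','d11'); S,_=snap('scene','s11'); 
cv2.imwrite('pics/m11.png',np.hstack([cv2.resize(s,(400,300)),cv2.resize(w,(400,300))])[:,:,::-1])
cv2.imwrite('pics/m11.png',np.vstack([np.hstack([cv2.resize(s,(400,300)),cv2.resize(w,(400,300))]),np.hstack([cv2.resize(S[270:345,225:325],(400,300)),cv2.resize(s[200:260,220:300],(400,300))])])[:,:,::-1])
E
```

```text
time_s: 28.7
ee_pos: [440.2, 212.3, 150.2]
ee_rot: [179.9, -0.1, 81.1]
force: [0.2, 0.4, 0.1]
gripper_width: 36.3
time_s: 29.1
ee_pos: [423.8, 121.5, 168.3]
ee_rot: [179.9, -0.0, 81.0]
force: [-0.1, -0.7, 1.0]
gripper_width: 36.4
handle centre [438.8 213. ] size [110.2  14. ] yaw -99.02035514400785 px [ 319   54   18  140 2209]
```

View pics/m11.png

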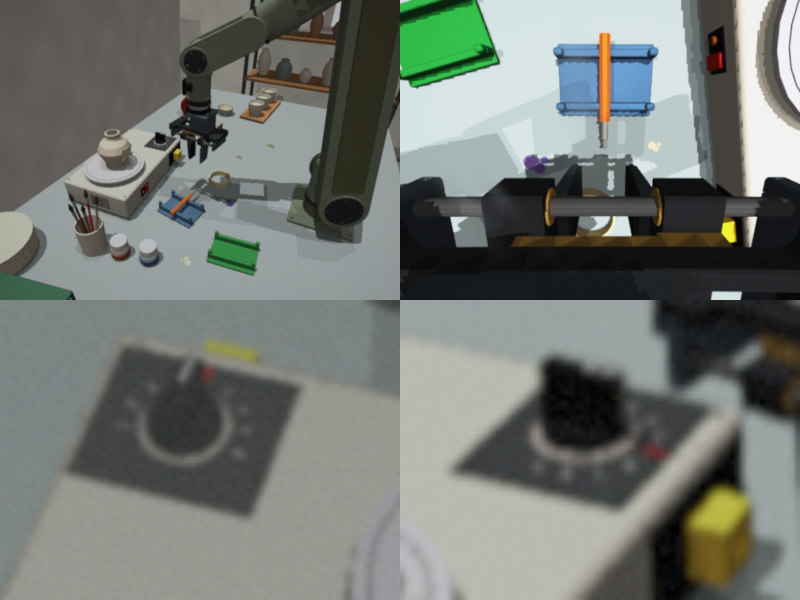

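The stylus lies across both blue bars, centred within about 1.5 mm and 0.2° of my estimate of the rest. The knob still points at the red mark, and everything else is in place. Handing in.

```bash
python3 -c "
from workcell import env; print(env.job_done())"
```

```text
the job is handed in; nothing more can be done
None
```

The whole job is done in the order asked and handed in, at about 29 s of the 72 s allowed. Nothing reported a verdict, so the results below are from my own checks.

- **Knob:** I turned it about 50° back to the red zero mark. The tool ended at 183.25° and the housing measured about 183.4°, and the white line lined up with the mark in the wrist view. The last pictures still show it there.
- **Stylus:** I drew it out of the rack by its nose, laid it on the blue rest, let go, and took it again by the handle.
- **Reset button:** I pressed it to a hard stop. After about 4 mm of travel the force rose from 5 to 13 N while the tool stayed still.
- **Laying it back:** Released, the stylus lies across both bars. Its handle centre measured (438.8, 213.0), about 1.4 mm from the rest's centre, and its angle is within about 0.2°.
- **Everything else:** Vase, tape, jars, brush pot and the green look-alike looked undisturbed in the last views.

**What went wrong or disagreed:**
- **First move:** The first two move commands were refused for a wrong format, with no harm done.
- **Nose grip:** The gripper read 7.6–7.8 mm on the 9 mm nose, but it held.
- **Tip position:** In the side view the tip looked about 2 px, or roughly 6 mm, short of prediction along its axis, so I found the button by force.
- **Failed check:** One picture check of the handle in the gripper picked up the wrong pixels, and I ignored it.
- **Final placing:** The stylus touched down with about 12 N. I backed off 1 mm before opening the fingers.

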